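# Switch the ball sorter to its other chute

### The arm

A 7-joint arm with a two-finger parallel gripper is mounted at the origin on a cart in front of the work surface, level with it; the furniture and walls round the work are solid. World frame = base frame: x ahead of the robot, y to its left, z up, the work surface at z = 0. Lengths are in mm, angles in rad, forces in N, time in s.
With the tool pointing down it reaches from about 350 to 900 mm from the base axis. Payload 8.1 kg.
Tool frame: the origin (TCP) lies at the very end of the fingers, on their centre line; the grasp point (between the pads) lies 19 mm behind it; z points along the fingers, y is the direction in which the jaws open and shut (so a half turn about z gives the same grasp; the last joint's range is limited). The gripper opens to 92 mm and grips with 3 to 60 N. Pads are 19 mm wide; open, the fingers measure 130 mm over their backs; the gripper's body (75 mm by 190 mm) begins 47 mm behind the grasp point.
Start: joints at [-1.379, 0.434, 0.025, 1.573, -0.012, 1.134, -0.075], TCP at [181.62, 598.043, 226.742] pointing down, gripper open.
Joint ranges: [-2.62, 2.62], [-0.44, 2.09], [-1.27, 1.32], [0.08, 2.57], [-1.32, 4.46], [0.12, 2], [-2.74, 2.74]. Speed limits (rad/s): [2.22, 2.22, 3.01, 3.01, 3.14, 3.14, 3.14].

### API

Orientations are given as a unit quaternion [w, x, y, z].
In Python, from cell import telemetry, optics, bot gives the robot as it stands. The module is installed in compiled form; this text tells all that it offers.
- The arm moves only by the tool arm_command, never from a script. Its argument "steps" is text: rows parted by semicolons, each of 6 numbers parted by spaces: the shift along the world's x, y, z in m, then the turn, a rotation vector about the world's x, y, z in rad. A call has 1 to 8 rows; each row shifts and turns the commanded pose from where the row before left it; what a row does not reach is not made up. A row lasts 1/12 s, in which the tool goes at most 41.7 mm and 7.16 degrees, less where a joint would pass 70% of its speed; a pose out of reach is approached as far as the arm can. A call with a gripper value outside its range is refused whole. "gripper" is the finger opening in m, from 0 to 0.0918, set as the call begins (left out, the last holds). The fingers move at their own pace and stop on an object; "grip_force" is the grip in N (left out, the last holds). Time passes only in rows, so rows that do not move let the fingers close. It gives the time, the measured TCP pose, the force and the opening at its end, in the units of the state.
- telemetry.state(): the state, without advancing time (a new reading comes with each control period).
- optics.snapshot(name): name is "scene" or "side" or "wrist"; returns (picture, depth): 400x640x3 uint8, red, green, blue; 400x640 float32, mm along the optical axis (not along the pixel's ray), 0 where there is no reading.
- optics.camera_model(name): a dict with "fov_y" (degrees; the focal length in pixels is half the picture's height over the tangent of half this angle, whatever the lens; pixels are square), "cx", "cy" (the principal point, pixels), "world_from_camera" (4x4, takes a point from camera to world coordinates); the wrist camera has in their place "T_tool_cam" (4x4, takes a point from camera to tool coordinates, whose origin is the TCP and whose axes are the flange's). Camera axes: x right, y up, looking along -z (the intrinsics and any distortion apply to the point x, -y, -z); pixel columns grow to the right and rows downward; lengths in mm; the calibration is good to about 2 mm. The wrist camera is an equidistant fisheye: a pixel r from the principal point sees the ray r / f radians off the axis. A picture is of the moment at which its call begins: read the wrist's pose just before it. camera_model takes no time and is no camera call.
- bot.sign_off(): hands the job in, once; it reports no verdict.
Trained networks look in the newest picture that a camera, given by its name, has taken for a name from the list of things; names that differ only in an ending like _2 or _b are one class to them, and where a whole thing is asked for, a point or a joint stands for the part that bears it (a point fixed in the world has none). Each returns a list of dicts, best first, with "conf" (0 to 1); they miss things now and then, are a little off and sometimes report something else, mostly with a low value. They report only what shows in the picture. A call takes as long as a camera call.
- optics.cut_out(label, camera): "pixels" (400x640 bool, what is visible of it) and "uv" ([column, row] in pixels, amid what is visible of it).
The state is a dict: "time_s": time; "joint_pos": joint angles; "joint_velocities": joint speeds; "joint_torque": joint torques, N m; "tool_pos": TCP position; "eef_rot": TCP orientation; "force": force on the tool from outside, world axes, zero at the start; "moment": the same for the moment, N m; "grip_width": finger opening in mm.
Only numpy, scipy, OpenCV 4.12 (cv2) and the standard library are available. Lean on these libraries where they do the work, as an engineer would, in place of code of your own. Each camera call takes 0.05 s, during which the arm holds its last target.

### The job

The seesaw gate of the ball sorter leans to one side and would feed the tray there; the steel balls are wanted in the other tray. Press down the raised end of the seesaw until it has rocked fully over to the other side, and only then push the shutter of the feed channel open to the left, so that all three balls run down the newly chosen chute and come to rest in its tray. Do not touch the balls with the gripper, and leave the other things on the bench where they stand.

Things in the scene. Friction and masses are not known exactly. Their poses are not given: they have to be found in the camera images.
- sorter: Ball sorter, fixed on the worktop: plywood base 100 x 430 x 8 mm, a seesaw gate across its middle, a sloping chute and an aluminium tray (69 x 64 mm inside, walls to 59 mm) at its left and right end, a feed channel behind. Origin: on the worktop under the seesaw's axle. Axes: x from its front (robot's side) to its back, y to its left, z up. Turned by up to 0.25 rad.
- feed_mouth (a point): Mouth of the feed channel, at its floor, 27 mm behind the sorter's origin, 112 mm high. The channel is 26 mm wide inside, open on top, falls towards the robot and runs 118 mm back from here; walls 124 mm high at the mouth, 143 mm at the back (end plate 157 mm).
- gate (a joint): Tilt of the seesaw gate (rad), axle along the sorter's x, 55 mm high. Positive: left end raised, balls would run right. Negative: right end raised, balls would run left. Stops at -0.28 and +0.28. Top-heavy: it rests against one stop and, pushed past level, falls over to the other by itself. About 1 N on the raised pad rocks it.
- left_pad (a point): Centre of the top of the seesaw's left press pad: flat ribbed ledge in front of the trough, 42 mm (y) by 50 mm (x), 50 mm in front of the axle's middle, 60 mm left of it. 105 mm high when raised, 72 mm when low; going down it also moves 19 mm outwards. Free space below it. The trough's front wall, 31 mm behind the point, is up to 131 mm high over the seesaw's middle 70 mm.
- right_pad (a point): The same for the right press pad, 60 mm right of the axle.
- shutter (a joint): Opening of the shutter (m): slides to the sorter's left (+y), 0 shut, 0.045 fully open (stop); starts at 0 to 0.004. The balls run from about 0.031 on. It stays where it is left; moving it takes about 2 N.
- fin (a point): Middle of the shutter's upright push fin, a steel plate 26 mm (x) by 6 mm (y); 178 mm above the worktop, top edge 11 mm above this point. Fingertips may reach 12 mm below the point beside it; lower lie its sleeve and guide rod (along y, top 152 mm high, from 27 mm right to 98 mm left of the sorter's middle). Push the fin's right face towards +y to open.
- left_tray (a point): Centre of the left tray's floor, 180 mm left of the sorter's origin and 8 mm above the worktop.
- right_tray (a point): The same for the right tray, 180 mm right of the origin.
- ball_1_center (a point): Centre of the first of three equal steel balls, 22 mm diameter, about 43 g, waiting one behind the other in the feed channel against the shutter.
- ball_2_center (a point): Centre of the second ball.
- ball_3_center (a point): Centre of the third ball.
- vial_1: Small capped vial, 26 mm wide, 55 mm tall, standing behind the right chute. Bystander; origin under its centre.
- beaker_tall: Glass beaker, 49 mm wide, 86 mm tall, behind the left chute. Bystander.
- weigh_cup: Cup, 58 mm wide, 52 mm tall, at the right rear of the bench. Bystander.
- timer: Bench timer, 62 x 62 x 18 mm, on the right of the bench. Bystander.
- petri_dish: Dish, 59 mm wide, 13 mm tall, on the right of the bench. Bystander.
- screwdriver: Screwdriver with red handle, 145 mm long, on the right of the bench. Bystander.
- dropper_bottle: Brown dropper bottle, 36 mm wide, 100 mm tall, on the right of the bench. Bystander.
- ball_1: Body of that ball (its axes turn as it rolls).
- ball_2: Body of that ball (its axes turn as it rolls).
- ball_3: Body of that ball (its axes turn as it rolls).

How it is judged (in metres and radians):
On the way, in this order (a step that is already met when the one before it is completed fails the run):
1. the seesaw is rocked fully over to its other side while all balls still wait in the feed channel (distance of left_pad from where it was at the start of the episode above 0.025 m and (value of joint gate below -0.24 rad or value of joint gate above 0.24 rad) and x of each of ball_1_center, ball_2_center, ball_3_center in the frame of sorter above 0.05 m), for 0.2 s.
2. the shutter is pushed open and all three balls are in the tray on the side to which the seesaw now leans (distance of left_pad from where it was at the start of the episode above 0.025 m and ((value of joint gate below -0.24 rad and y of ball_1_center in the frame of sorter between 0.143 and 0.215 m and x of ball_1_center in the frame of sorter between -0.04 and 0.04 m and z of each of ball_1_center, ball_2_center, ball_3_center in the frame of sorter below 0.05 m and y of ball_2_center in the frame of sorter between 0.143 and 0.215 m and x of ball_2_center in the frame of sorter between -0.04 and 0.04 m and y of ball_3_center in the frame of sorter between 0.143 and 0.215 m and x of ball_3_center in the frame of sorter between -0.04 and 0.04 m) or (value of joint gate above 0.24 rad and y of ball_1_center in the frame of sorter between -0.215 and -0.143 m and x of ball_1_center in the frame of sorter between -0.04 and 0.04 m and z of each of ball_1_center, ball_2_center, ball_3_center in the frame of sorter below 0.05 m and y of ball_2_center in the frame of sorter between -0.215 and -0.143 m and x of ball_2_center in the frame of sorter between -0.04 and 0.04 m and y of ball_3_center in the frame of sorter between -0.215 and -0.143 m and x of ball_3_center in the frame of sorter between -0.04 and 0.04 m))), for 0.2 s.
At the end, for the whole second after the job is handed in: The seesaw leans fully to the side opposite to its start (at least 0.24 rad from level), the shutter is open (at least 28 mm), and all three balls lie at rest in the tray on that side (all of step 2 and value of joint shutter above 0.028 m and linear speed of each of ball_1, ball_2, ball_3 below 0.05 m/s); the robot touches nothing.
It fails at once if a ball is touched by the robot (contact force between any of the fingers, the arm and ball_1 above 0.3 N or contact force between any of the fingers, the arm and ball_2 above 0.3 N or contact force between any of the fingers, the arm and ball_3 above 0.3 N).
It fails at once if a ball is lifted (height (world z) of any of ball_1_center, ball_2_center, ball_3_center above 0.175 m).
It fails at once if a bystander is moved more than 15 mm, or tipped (distance of any of vial_1, beaker_tall, weigh_cup, timer, petri_dish, screwdriver, dropper_bottle from where it was at the start of the episode above 0.015 m or angle between any of vial_1, beaker_tall, weigh_cup, timer, petri_dish, dropper_bottle's own z axis and vertical above 0.4 rad).
It also fails if it takes over 35 s, if anything falls off the work surface, if the arm or the gripper's body presses on something with over 40 N, if the wrist force passes 120 N, or if a joint passes its speed limit or range.

## Working session

There is one attempt and no reset: what is moved stays moved. The work goes in short steps, Python scripts to look and compute and a tool call to move; the robot and the scene stay as the last step left them, time stands still between calls to the robot, and variables do not carry over. Pictures are saved under pics/ and viewed, and the job is handed in when it is done.

Besides the shell and the picture viewer there is one more tool, called after "Call:" as a command line: name --argument value ..., lists and objects as JSON in quotes. arm_command: Moves the arm, as the interface text tells. Its arguments: {"type":"object","properties":{"steps":{"type":"string"},"gripper":{"type":"number"},"grip_force":{"type":"number"}},"required":["steps"]}

```bash
mkdir -p pics
python3 - <<'E'
from cell import telemetry, optics, bot
import cv2
for n in ["scene","side"]:
    p,d=optics.snapshot(n); cv2.imwrite(f"pics/{n}0.png",p[:,:,::-1])
    m=optics.camera_model(n); print(n,m)
print(telemetry.state())
E
```

```text
scene {'fov_y': 52.792104953569876, 'cx': 326.67009080180935, 'cy': 199.21254890059691, 'world_from_camera': array([[ 6.54359504e-01,  4.29543303e-01, -6.22339288e-01,
        -9.92028147e+01],
       [-7.55964677e-01,  3.51793083e-01, -5.52049846e-01,
        -5.70724676e+02],
       [-1.81946576e-02,  8.31705583e-01,  5.54918713e-01,
         7.01974327e+02],
       [ 0.00000000e+00,  0.00000000e+00,  0.00000000e+00,
         1.00000000e+00]])}
side {'fov_y': 51.344334085750354, 'cx': 318.586446232632, 'cy': 201.38026025702646, 'world_from_camera': array([[-8.44017871e-01,  2.68531240e-01, -4.64246493e-01,
        -5.13204888e+01],
       [-5.36257145e-01, -4.09831597e-01,  7.37879622e-01,
         9.78740396e+02],
       [ 7.88084819e-03,  8.71739087e-01,  4.89906988e-01,
         7.75326332e+02],
       [ 0.00000000e+00,  0.00000000e+00,  0.00000000e+00,
         1.00000000e+00]])}
{'time_s': 0.1, 'joint_pos': array([-1.37860417,  0.43516671,  0.02492824,  1.57397711, -0.01159803,
        1.13401273, -0.07512974]), 'joint_velocities': array([ 1.17951897e-03, -1.47398846e-03, -6.99722565e-05, -1.29136562e-03,
        2.56844913e-04,  2.71901671e-03,  1.53084654e-03]), 'joint_torque': array([ 3.66746070e-03, -6.69124603e+01,  9.88403074e-01, -3.15145004e+01,
       -6.03703642e-02,  3.74156877e-02,  8.19726665e-05]), 'tool_pos': array([181.48235553, 597.59961442, 226.0258173 ]), 'eef_rot': array([-4.83987257e-05,  1.46891041e-01,  9.89152424e-01, -7.07977125e-04]), 'force': array([0.14590836, 0.03580388, 0.00592216]), 'moment': array([-0.0023559 , -0.02112949, -0.02491812]), 'grip_width': 92.14922810727684}
```

View pics/scene0.png

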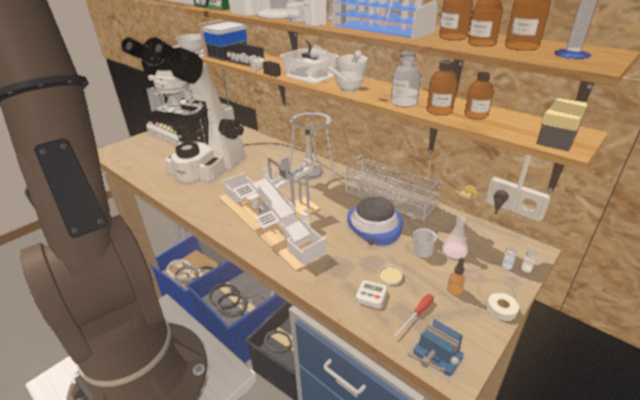

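View pics/side0.png

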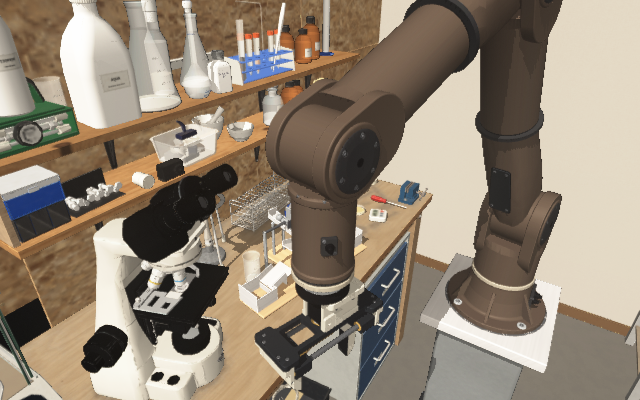

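The scene view shows the sorter at about (275,215), with the near tray at (305,248) and the far one at (240,187). In the side view the arm mostly hides it. Next I'll run the networks on the scene view and crop in.

```bash
cat > h.py <<'E'
import numpy as np, cv2
from cell import telemetry, optics, bot
def deproj(n,uv,d):
    m=optics.camera_model(n); f=200/np.tan(np.radians(m['fov_y'])/2)
    uv=np.atleast_2d(uv).astype(float); d=np.atleast_1d(d).astype(float)
    c=np.c_[(uv[:,0]-m['cx'])/f*d,-(uv[:,1]-m['cy'])/f*d,-d]
    T=m['world_from_camera']; return c@T[:3,:3].T+T[:3,3]
def proj(n,P):
    m=optics.camera_model(n); f=200/np.tan(np.radians(m['fov_y'])/2)
    T=m['world_from_camera']; c=(np.atleast_2d(P)-T[:3,3])@T[:3,:3]
    return np.c_[m['cx']+f*c[:,0]/-c[:,2], m['cy']-f*c[:,1]/-c[:,2]]
def crop(n,p,x0,y0,x1,y1,k,fn):
    cv2.imwrite(fn,cv2.resize(p[y0:y1,x0:x1,::-1],None,fx=k,fy=k,interpolation=cv2.INTER_CUBIC))
E
python3 - <<'E'
from h import *
p,d=optics.snapshot("scene"); np.save('d0.npy',d)
crop("scene",p,210,140,340,275,5,'pics/c1.png')
for l in ["sorter","fin","gate","left_pad","left_tray","ball_1","vial_1","beaker_tall"]:
    for r in optics.cut_out(l,"scene")[:3]:
        px=r['pixels']; v,u=np.nonzero(px); dd=d[v,u]; ok=dd>0
        P=deproj("scene",np.c_[u,v][ok],dd[ok]) if ok.any() else np.zeros((1,3))
        print(l,round(r['conf'],2),np.round(r['uv']),px.sum(),np.median(P,0).round(),P.min(0).round(),P.max(0).round())
        if l=="sorter": np.save('sorter_mask.npy',px)
p,d=optics.snapshot("wrist"); cv2.imwrite('pics/w0.png',p[:,:,::-1])
print(optics.camera_model("wrist"))
E
```

```text
sorter 0.87 [280. 212.] 6087 [484. 139.  41.] [395. -44.  -6.] [804. 445. 189.]
fin 0.58 [278. 216.] 5772 [482. 137.  40.] [394. -44.  -4.] [820. 413. 188.]
fin 0.47 [283. 165.] 159 [552. 164. 161.] [543. 151. 132.] [571. 180. 189.]
gate 0.69 [280. 211.] 6236 [485. 139.  41.] [394. -44.  -4.] [830. 485. 189.]
gate 0.57 [269. 200.] 1437 [481. 156.  86.] [410.  87.  -4.] [633. 396. 128.]
left_pad 0.91 [268. 198.] 1286 [480. 153.  87.] [410.  92.   5.] [577. 286. 128.]
left_tray 0.85 [279. 211.] 5933 [484. 138.  42.] [395. -44.  -2.] [820. 413. 188.]
left_tray 0.24 [283. 166.] 158 [552. 164. 158.] [543. 151. 132.] [568. 190. 189.]
vial_1 0.5 [306. 220.] 133 [537.  70.  48.] [502.  33.  -2.] [602. 127.  64.]
beaker_tall 0.45 [264. 174.] 116 [601. 296.  76.] [536. 227.   1.] [650. 399. 119.]
{'fov_y': 65.70646984690485, 'cx': 320.87507634948463, 'cy': 208.4943022277114, 'T_tool_cam': array([[ 1.91305801e-04,  9.64983616e-01,  2.62310093e-01,
         7.02965700e+01],
       [ 9.99999977e-01, -2.10912203e-04,  4.65899875e-05,
         2.36296075e-01],
       [ 1.00282974e-04,  2.62310078e-01, -9.64983633e-01,
        -1.57953878e+02],
       [ 0.00000000e+00,  0.00000000e+00,  0.00000000e+00,
         1.00000000e+00]])}
```

View pics/c1.png

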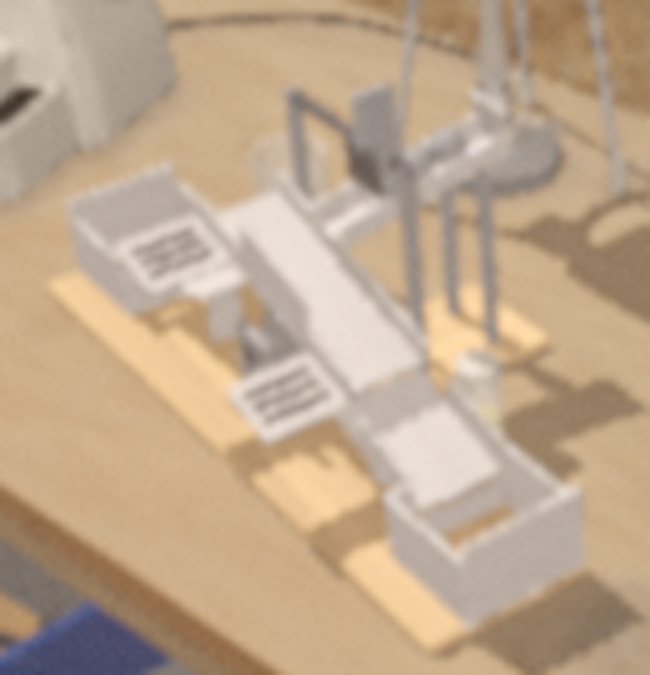

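View pics/w0.png

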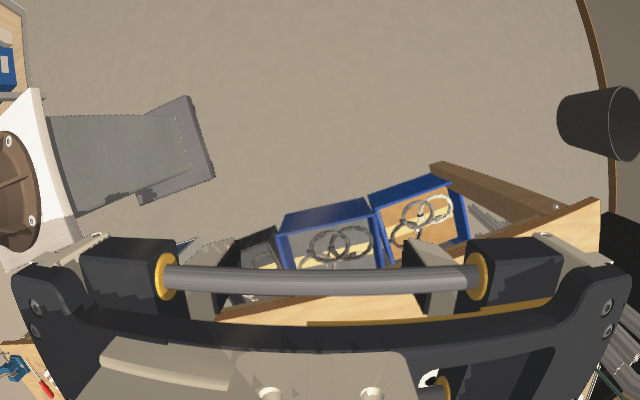

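Run:
```python
from h import *
d=np.load('d0.npy'); m=np.load('sorter_mask.npy')
# pads: crop px (175,250)->(245,190) ; (290,395)->(268,219)
for nm,(cu,cv) in dict(L=(175/5+210,250/5+140),R=(290/5+210,395/5+140),fin=(285,165),chan=(299,169)).items():
    u,v=np.meshgrid(np.arange(int(cu)-4,int(cu)+5),np.arange(int(cv)-3,int(cv)+4)); 
    P=deproj("scene",np.c_[u.ravel(),v.ravel()],d[v,u].ravel()); print(nm,np.median(P,0).round(1)); print(P[:,2].reshape(u.shape).round().astype(int)[::2])
v,u=np.nonzero(cv2.dilate(m.astype(np.uint8),np.ones((5,5)))); P=deproj("scene",np.c_[u,v],d[v,u])
P=P[(d[v,u]>0)]
np.save('P.npy',P)
# height map top view 3mm
img=np.zeros((180,220,3),np.uint8)
h=np.full((180,220),-10.)
for x,y,z in P:
    i=int((700-x)/2.);j=int((380-y)/2.)
    if 0<=i<180 and 0<=j<220: h[i,j]=max(h[i,j],z)
im=cv2.applyColorMap(np.clip((h+10)*1.28,0,255).astype(np.uint8),cv2.COLORMAP_JET)
cv2.imwrite('pics/top.png',cv2.resize(im,None,fx=3.3,fy=3.3,interpolation=0))
```

```text
L [461.9 229.9 104.5]
[[109 108 108 110 110 108 105 105 105]
 [108 107 106 104 107 107 107 104 105]
 [107 105 103 103 103 103 102 104 103]
 [104 101 105 105 102 101 101  99 100]]
R [438.9 114.7  71.3]
[[76 75 75 76 73 74 72 73 75]
 [73 74 71 76 76 71 70 71 71]
 [75 71 70 71 71 68 67 69 68]
 [71 68 69 70 68 67 69 68 64]]
fin [558.1 164.2 164.2]
[[178 179 177 176 177 173 172 171  64]
 [173 173 171 168 169 167 165 165  57]
 [166 166 164 164 163 161 160 158  47]
 [161 160 158 158 155 155 154 153  42]]
chan [598.3 151.2 137.7]
[[ -1  -2 147 145 147 145 145 134 133]
 [134 143 143 144 145 144 144 141 129]
 [143 138 138 137 137 141 140 136 128]
 [137 136 132 134 133 134 135 134 132]]
```

View pics/top.png

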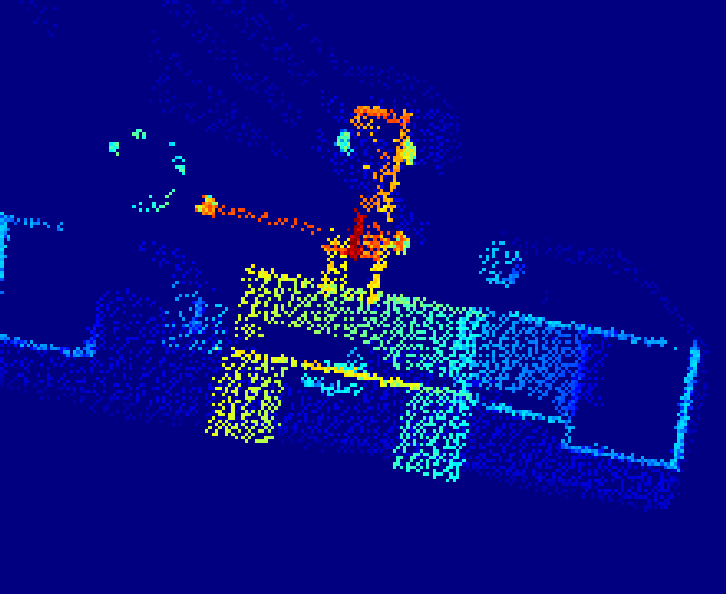

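Left pad is the raised one: about (462,230,104.5) against the right pad at about (439,115,71), so I press the left pad. Next I'll refine the sorter pose and check which obstacles lie around the fin.

Run:
```python
from h import *
d=np.load('d0.npy'); P=np.load('P.npy')
# right pad plane set and left pad set boundaries -> use minAreaRect
def rect(sel,n):
    Q=P[sel][:,:2].astype(np.float32); r=cv2.minAreaRect(Q); print(n,len(Q),r, P[sel][:,2].mean())
z=P[:,2];x=P[:,0];y=P[:,1]
rect((abs(x-462)<32)&(abs(y-230)<32)&(z>92)&(z<118)&(x<486),'L')
rect((abs(x-439)<32)&(abs(y-115)<28)&(z>60)&(z<85)&(x<462),'R')
# front wall of trough line
s=(z>110)&(z<135)&(x<500)
Q=P[s]; print('wall',cv2.fitLine(Q[:,:2].astype(np.float32),cv2.DIST_HUBER,0,.01,.01).ravel(),len(Q),Q.min(0),Q.max(0))
# right tray front wall/ outer wall
s=(z>50)&(z<64)&(y<30); Q=P[s]; print('tray',cv2.minAreaRect(Q[:,:2].astype(np.float32)))
s=(z>160)&(abs(x-555)<30)&(abs(y-164)<25);Q=P[s];print('fin',Q.min(0),Q.max(0),np.median(Q,0), cv2.minAreaRect(Q[:,:2].astype(np.float32)))
# obstacles
v,u=np.mgrid[0:400,0:640]; A=deproj("scene",np.c_[u.ravel(),v.ravel()],d.ravel())[d.ravel()>0]
for zl,zh in((100,170),(170,230),(230,320),(320,500)):
    s=(A[:,2]>zl)&(A[:,2]<zh)&(A[:,0]>350)&(A[:,0]<760)&(A[:,1]>-100)&(A[:,1]<560)
    B=A[s]; H=np.zeros((21,34),int)
    for q in B: H[int((q[0]-350)//20),int((q[1]+100)//20)]+=1
    print(zl,zh,'rows x from 350 step20, cols y from -100');
    for i,r in enumerate(H): print(350+20*i,''.join('%d'%min(9,k) if k else '.' for k in r))
```

```text
L 244 ((460.8727722167969, 228.353271484375), (47.330665588378906, 54.69572448730469), 78.01712036132812) 104.5952704064333
R 248 ((439.0706787109375, 116.71986389160156), (42.629783630371094, 54.31204605102539), 75.678466796875) 71.07375210187467
wall [1.7862824e-01 9.8391664e-01 4.7644238e+02 1.8257275e+02] 84 [437.85322901 127.9908568  110.03890489] [488.32817621 252.5088445  128.28214977]
tray ((460.7817077636719, -32.51694869995117), (80.19827270507812, 36.47076416015625), 18.565513610839844)
fin [543.98439988 159.60863204 160.02735871] [573.72590957 170.7504839  188.61349023] [556.84446335 164.24447345 176.53592736] ((558.5379028320312, 163.9357147216797), (9.448896408081055, 29.418458938598633), 80.43620300292969)
100 170 rows x from 350 step20, cols y from -100
350 ..................................
370 ..................................
390 ..................................
410 ..................................
430 ...............599................
450 ...........99..999................
470 ...........1999999.............96.
490 ...............99..............99.
510 ....
[... 2402 characters left out ...]
10 .............................34...
430 ............................99999.
450 ............................99999.
470 .............................9999.
490 .............................9999.
510 .............................9999.
530 .............................9981.
550 .............................299..
570 ..............................99..
590 ..................................
610 ..................................
630 ..................................
650 ..................................
670 ..................................
690 999999999999999999999999999999999.
710 999999999999999999999999999999999.
730 999999999999999999999999999999999.
750 99999998999999699999999922.95.499.
```

Call:
arm_command --steps "0.022 -0.03 0 0 0 0.013; 0.022 -0.03 0 0 0 0.013; 0.022 -0.03 0 0 0 0.013; 0.022 -0.03 0 0 0 0.013; 0.022 -0.03 0 0 0 0.013; 0.022 -0.03 0 0 0 0.013; 0.022 -0.03 0 0 0 0.013; 0.022 -0.03 0 0 0 0.013" --gripper 0

```text
time_s: 1.27
tool_pos: [358.5, 356.5, 227.0]
eef_rot: [0.0, 0.095, 0.995, 0.0]
force: [0.6, 0.3, -0.7]
grip_width: 42.8
```

Call:
arm_command --steps "0.016 -0.02 0 0 0 0; 0.016 -0.02 0 0 0 0; 0.016 -0.02 -0.015 0 0 0; 0.016 -0.02 -0.02 0 0 0; 0.016 -0.02 -0.02 0 0 0; 0.016 -0.02 -0.02 0 0 0; 0 0 -0.01 0 0 0; 0 0 -0.01 0 0 0"

```text
time_s: 1.93
tool_pos: [454.2, 236.6, 130.9]
eef_rot: [-0.0, 0.097, 0.995, -0.0]
force: [0.5, 0.5, 1.0]
grip_width: 0.4
```

Run:
```python
from h import *
print(telemetry.state()['tool_pos'],telemetry.state()['grip_width'])
p,d=optics.snapshot("scene"); crop("scene",p,190,60,350,260,3,'pics/s2.png')
```

```text
[454.23195287 236.56373632 130.88166643] 0.36145345517061306
```

View pics/s2.png

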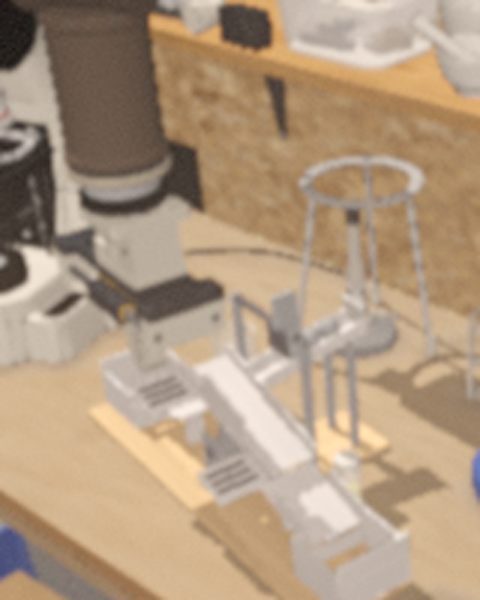

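The closed fingers hang at crop (150,350), right above the left pad at (165,390). I'll press down now.

Call:
arm_command --steps "0 0 -0.008 0 0 0; 0 0 -0.008 0 0 0; 0 0 -0.006 0 0 0; 0 0 -0.006 0 0 0; 0 0 -0.006 0 0 0; 0 0 -0.006 0 0 0; 0 0 -0.006 0 0 0; 0 0 -0.006 0 0 0"

```text
time_s: 2.65
tool_pos: [453.6, 238.0, 79.2]
eef_rot: [-0.0, 0.095, 0.995, -0.0]
force: [0.1, 0.2, 0.2]
grip_width: 0.5
```

Call:
arm_command --steps "0 0 0 0 0 0; 0 0 0 0 0 0; 0 0 0 0 0 0"

```text
time_s: 2.9
tool_pos: [453.7, 238.0, 79.8]
eef_rot: [-0.0, 0.095, 0.995, -0.0]
force: [-0.8, -0.0, -0.3]
grip_width: 0.3
```

Run:
```python
from h import *
s=telemetry.state();print(s['tool_pos'],s['force'])
p,d=optics.snapshot("scene"); crop("scene",p,210,140,340,275,4,'pics/s3.png')
for (u0,v0) in ((268,219),(266,216)):
    v,u=np.mgrid[v0-2:v0+3,u0-3:u0+4]; print(np.median(deproj("scene",np.c_[u.ravel(),v.ravel()],d[v,u].ravel()),0))
```

```text
[453.68455876 237.99201675  79.78691952] [-0.81097041 -0.03558631 -0.31072929]
[493.61862175 181.35709451   7.27883611]
[498.59895018 191.86880883   7.61515102]
```

View pics/s3.png

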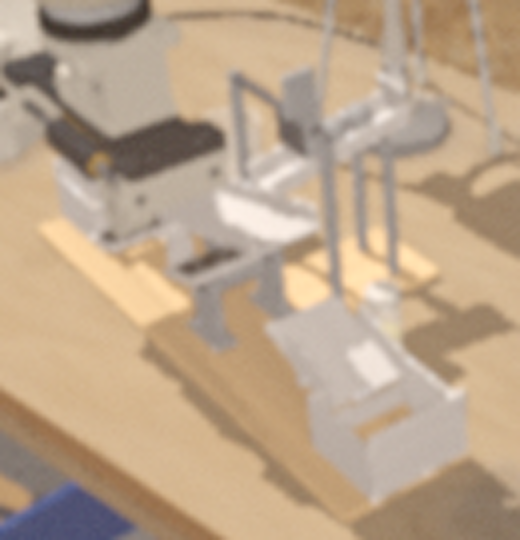

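The seesaw has rocked: the right pad is now up at crop (210,262). I'll retract and check that it stays there.

Call:
arm_command --steps "0 0 0.02 0 0 0; 0 0 0.035 0 0 0; 0 0 0.035 0 0 0; 0 0 0.035 0 0 0; 0 0 0.025 0 0 0; 0.024 -0.028 0 0 0 0; 0.024 -0.028 0 0 0 0; 0.024 -0.028 0 0 0 0"

```text
time_s: 3.62
tool_pos: [526.6, 153.6, 231.1]
eef_rot: [0.001, 0.094, 0.996, 0.001]
force: [1.7, -0.2, -0.6]
grip_width: 0.8
```

Call:
arm_command --steps "0.024 -0.026 0 0 0 0; 0 0 0 0 0 0; 0 0 0 0 0 0"

```text
time_s: 3.87
tool_pos: [550.7, 125.6, 229.9]
eef_rot: [0.0, 0.098, 0.995, -0.0]
force: [-0.1, 0.1, -0.3]
grip_width: 0.5
```

Run:
```python
from h import *
s=telemetry.state();print(s['tool_pos'],s['force'],s['time_s'])
p,d=optics.snapshot("scene"); crop("scene",p,210,110,340,245,4,'pics/s4.png')
for r in optics.cut_out("left_pad","scene")[:2]:
    px=r['pixels']; v,u=np.nonzero(px); P=deproj("scene",np.c_[u,v],d[v,u]); P=P[(P[:,0]<465)&(P[:,2]>60)]
    for nm,s in (('L',P[:,1]>200),('R',P[:,1]<155)): print(r['conf'],nm,s.sum(),np.median(P[s],0) if s.any() else '')
# fin
v,u=np.mgrid[120:185,265:310]; P=deproj("scene",np.c_[u.ravel(),v.ravel()],d[v,u].ravel()); q=P[(P[:,2]>165)&(P[:,2]<192)&(abs(P[:,0]-557)<25)&(abs(P[:,1]-164)<18)]
print('fin',len(q),np.median(q,0),q.min(0),q.max(0))
p,d=optics.snapshot("side"); cv2.imwrite('pics/s4s.png',p[:,:,::-1])
```

```text
[550.72211151 125.64606262 229.9254636 ] [-0.14932035  0.13948897 -0.29087164] 3.8667
0.91 L 56 [450.58488795 242.05676135  74.0932347 ]
0.91 R 113 [440.77421194 127.3907861  107.44744026]
0.69 L 64 [449.56721798 243.03525423  73.56856407]
0.69 R 138 [437.18354074 125.7998962  107.57266056]
fin 73 [556.62436463 164.2686503  177.9553031 ] [544.39456608 160.31251915 165.25789866] [573.04233222 172.84144213 187.85748113]
```

View pics/s4.png

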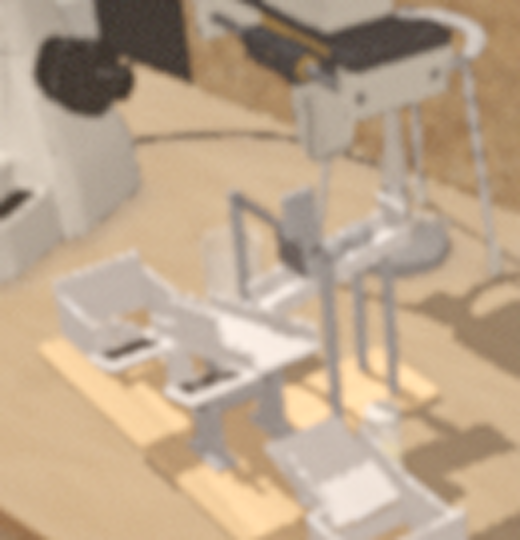

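View pics/s4s.png

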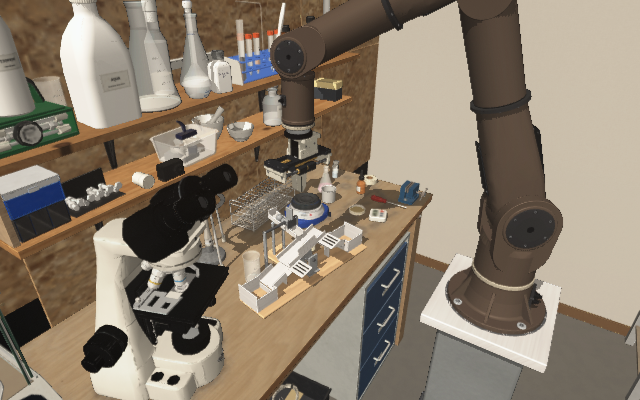

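The seesaw is fully over: left pad z≈74, right pad z≈107. The fin hasn't moved. I'll descend on its right side, then push left.

Call:
arm_command --steps "0 0 -0.02 0 0 0; 0 0 -0.02 0 0 0; 0 0 -0.014 0 0 0; 0 0 -0.007 0 0 0; 0 0 0 0 0 0; 0 0 0 0 0 0"

```text
time_s: 4.52
tool_pos: [549.4, 128.8, 169.1]
eef_rot: [-0.0, 0.095, 0.996, 0.0]
force: [-0.5, -0.3, -0.0]
grip_width: 0.1
```

Run:
```python
from h import *
s=telemetry.state();print(s['tool_pos'],s['force'],s['time_s'])
p,d=optics.snapshot("scene"); crop("scene",p,250,110,340,200,6,'pics/s5.png')
```

```text
[549.38843634 128.84968452 169.12862298] [-4.96231263e-01 -2.92712195e-01 -2.97590090e-04] 4.5167
```

View pics/s5.png

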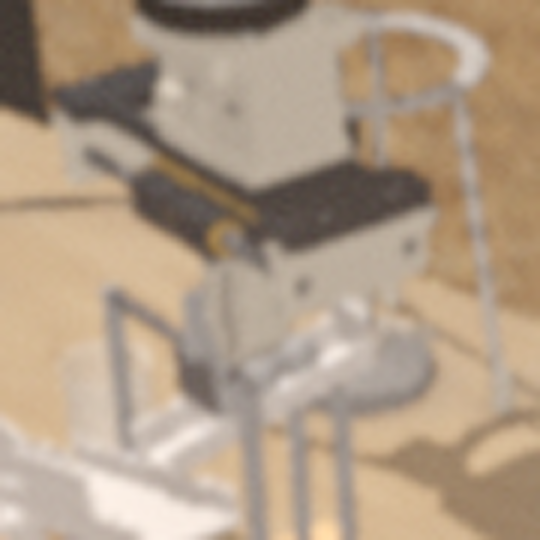

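The finger is beside the fin's right face, at crop (240,310). I'll push it about 57 mm along the sorter's +y.

Call:
arm_command --steps "0.0013 0.007 0 0 0 0; 0.0013 0.007 0 0 0 0; 0.0014 0.007 0 0 0 0; 0.0014 0.007 0 0 0 0; 0.0014 0.007 0 0 0 0; 0.0014 0.007 0 0 0 0; 0.0013 0.007 0 0 0 0; 0.0013 0.007 0 0 0 0"

```text
time_s: 5.23
tool_pos: [560.6, 184.8, 168.7]
eef_rot: [0.0, 0.095, 0.995, -0.0]
force: [-0.4, -1.3, 1.5]
grip_width: 0.3
```

Call:
arm_command --steps "0 0 0 0 0 0; 0 0 0 0 0 0; 0 0 0 0 0 0; 0 0 0 0 0 0"

```text
time_s: 5.57
tool_pos: [560.3, 183.7, 168.6]
eef_rot: [-0.0, 0.095, 0.995, -0.0]
force: [0.1, -0.5, -0.7]
grip_width: 0.5
```

Run:
```python
from h import *
s=telemetry.state();print(s['tool_pos'],s['force'],s['time_s'])
p,d=optics.snapshot("scene"); crop("scene",p,210,110,340,245,4,'pics/s6.png')
```

```text
[560.27883618 183.69681999 168.64207963] [ 0.06882551 -0.48688024 -0.69404968] 5.5667
```

View pics/s6.png

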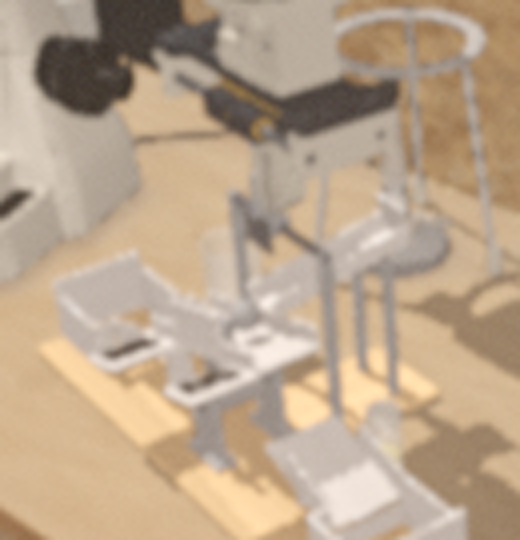

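The shutter is pushed aside and a ball seems to be running at crop (240,318). I'll back off to the right and then go up.

Call:
arm_command --steps "-0.001 -0.006 0 0 0 0; -0.001 -0.006 0 0 0 0; 0 0 0.02 0 0 0; 0 0 0.03 0 0 0; 0 0 0.03 0 0 0; 0 0 0.03 0 0 0; -0.03 0 0.01 0 0 0; -0.03 0 0.01 0 0 0"

```text
time_s: 6.28
tool_pos: [499.1, 170.9, 300.1]
eef_rot: [0.001, 0.097, 0.995, 0.0]
force: [-0.2, 0.4, -0.2]
grip_width: 0.6
```

Call:
arm_command --steps "-0.03 -0.02 0 0 0 0; -0.03 -0.02 0 0 0 0; -0.03 -0.02 0 0 0 0; -0.03 -0.02 0 0 0 0; 0 0 0 0 0 0; 0 0 0 0 0 0; 0 0 0 0 0 0; 0 0 0 0 0 0"

```text
time_s: 6.95
tool_pos: [379.2, 92.3, 298.9]
eef_rot: [0.0, 0.095, 0.995, 0.0]
force: [0.3, -0.3, -0.1]
grip_width: 0.3
```

Run:
```python
from h import *
s=telemetry.state();print(s['tool_pos'],s['force'],s['time_s'])
p,d=optics.snapshot("scene"); crop("scene",p,210,110,340,245,4,'pics/s7.png')
for l in ("ball_1","fin"):
  for r in optics.cut_out(l,"scene")[:4]:
    px=r['pixels']; v,u=np.nonzero(px); P=deproj("scene",np.c_[u,v],d[v,u]); print(l,r['conf'],r['uv'],px.sum(),np.median(P,0).round())
v,u=np.mgrid[120:185,265:310]; P=deproj("scene",np.c_[u.ravel(),v.ravel()],d[v,u].ravel()); q=P[(P[:,2]>165)&(P[:,2]<192)&(abs(P[:,0]-560)<35)&(abs(P[:,1]-195)<50)]
print('fin',len(q),np.median(q,0) if len(q) else '')
p,d=optics.snapshot("side"); crop("side",p,220,200,380,330,5,'pics/s7s.png')
for r in optics.cut_out("ball_1","side")[:4]:
    px=r['pixels']; v,u=np.nonzero(px); P=deproj("side",np.c_[u,v],d[v,u]); print(r['conf'],r['uv'],px.sum(),np.median(P,0).round())
```

```text
[379.16115475  92.31677553 298.87924587] [ 0.25766602 -0.2766355  -0.13508597] 6.95
ball_1 0.58 [265.0, 195.0] 796 [481. 168.  98.]
fin 0.51 [275.9, 162.2] 168 [560. 204. 159.]
fin 69 [564.3063531  204.61578006 177.82968311]
```

View pics/s7.png

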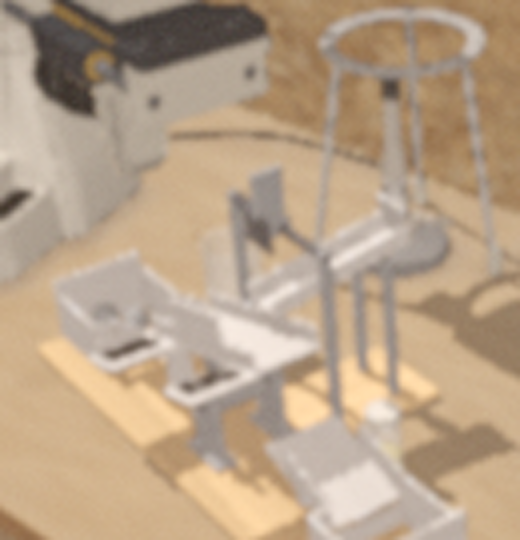

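View pics/s7s.png

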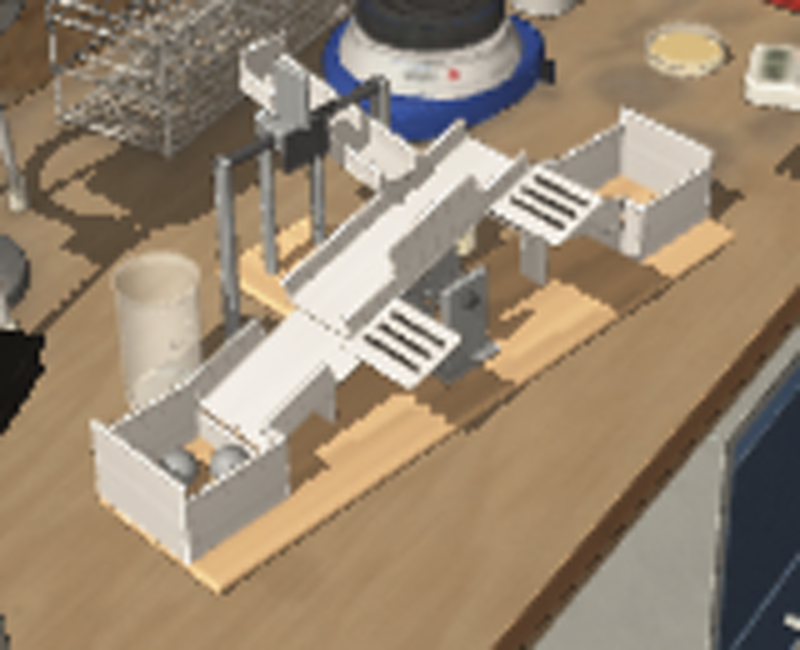

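The left tray shows two balls at side crop (180,465) and (230,462). Something round sits in the channel mouth at (350,130), so I need a closer look.

Run:
```python
from h import *
p,d=optics.snapshot("side"); crop("side",p,265,205,320,245,14,'pics/s8.png'); crop("side",p,235,260,290,320,10,'pics/s8b.png')
p2,d2=optics.snapshot("scene"); crop("scene",p2,265,140,330,195,11,'pics/s8c.png')
# round thing at side px (220+350/5, 200+130/5)
v,u=np.mgrid[222:230,286:296]; P=deproj("side",np.c_[u.ravel(),v.ravel()],d[v,u].ravel());print(P[:,2].reshape(8,10).round(0)); print(np.median(P,0))
```

```text
[[145. 143. 121. 121. 126. 126. 128.  24. 125. 128.]
 [119. 119. 118. 121. 122. 125. 126. 127. 121. 124.]
 [120. 119. 118. 118. 116. 119. 122. 123. 126. 128.]
 [118. 117. 775. 775. 116. 117. 118. 118. 121. 125.]
 [119. 117. 117. 114. 116. 116. 117. 119. 119. 120.]
 [126. 117. 117. 115. 117. 117. 114. 116. 116. 117.]
 [124. 127. 123. 116. 117. 115. 114. 116. 115. 112.]
 [116. 121. 126. 124. 114. 115. 116. 113. 113. 115.]]
[559.73823323 154.36175343 118.46807704]
```

View pics/s8.png

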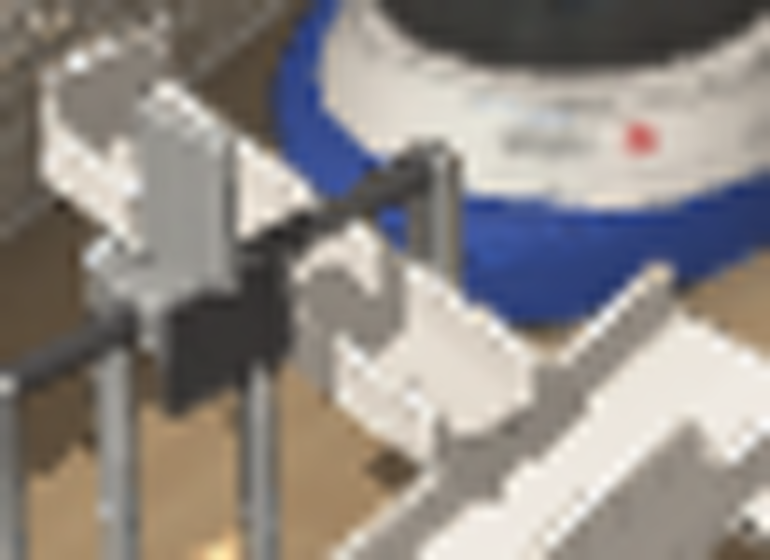

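View pics/s8b.png

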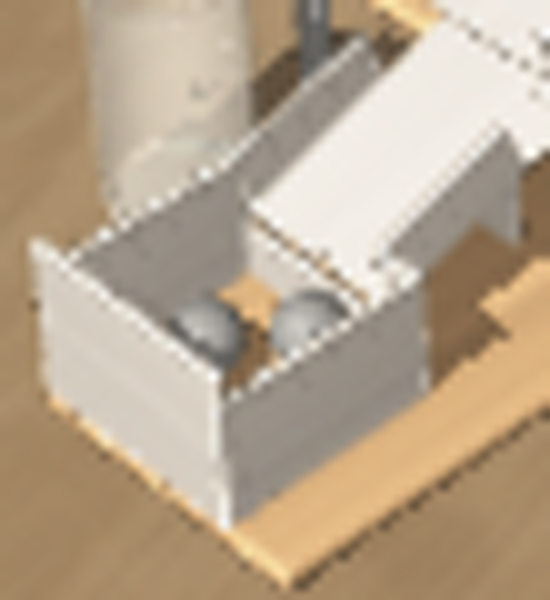

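View pics/s8c.png

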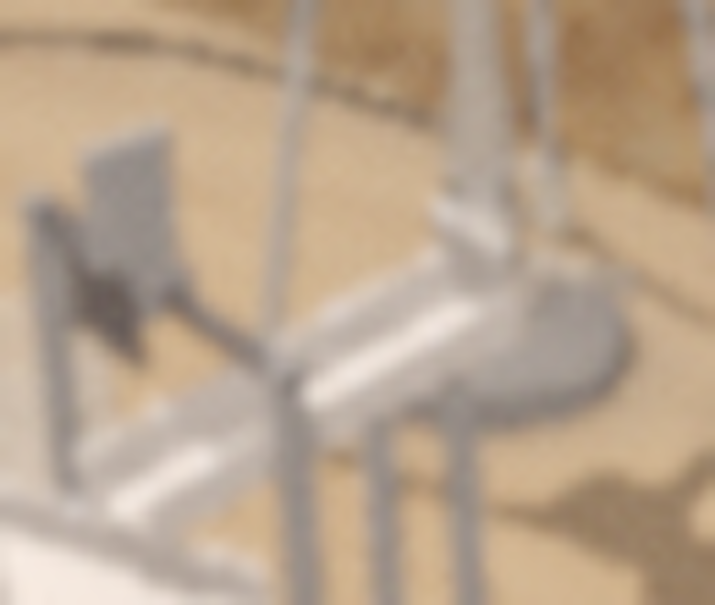

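The channel is empty: that round thing is the shutter's shadow on the floor (depth gives floor height). The third ball must be hidden behind the tray's front wall, so I'll look from above with the wrist camera.

Call:
arm_command --steps "0.012 0.03 0 0 0 0; 0.012 0.03 0 0 0 0; 0.012 0.03 0 0 0 0; 0.012 0.03 0 0 0 0; 0.012 0.03 0 0 0 0; 0.012 0.03 0 0 0 0; 0.012 0.03 0 0 0 0; 0 0 0 0 0 0"

```text
time_s: 7.97
tool_pos: [462.7, 308.5, 297.5]
eef_rot: [-0.0, 0.092, 0.996, 0.001]
force: [-1.3, -0.2, 0.3]
grip_width: 0.1
```

Run:
```python
from h import *
s=telemetry.state();print(s['tool_pos'],s['force'],s['time_s'])
p,d=optics.snapshot("wrist"); cv2.imwrite('pics/w9.png',p[:,:,::-1])
for r in optics.cut_out("ball_1","wrist")[:5]: print(r['conf'],r['uv'],r['pixels'].sum())
```

```text
[462.68821815 308.4625309  297.47237584] [-1.34492026 -0.15924375  0.27943823] 7.9667
0.75 [356.4, 220.0] 175
0.71 [345.2, 209.6] 144
0.68 [373.1, 211.7] 174
```

View pics/w9.png

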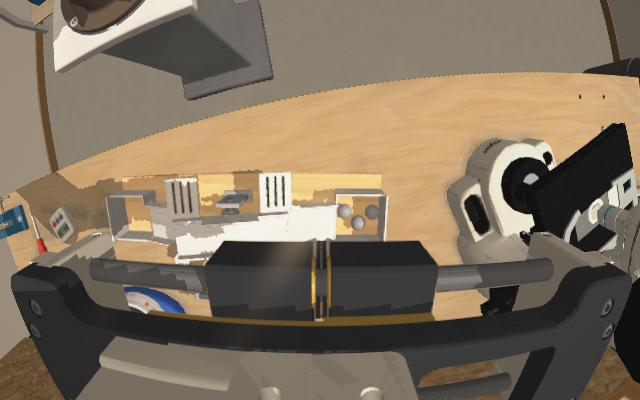

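The wrist view shows all three balls in the left tray, at (345,210), (373,212) and (356,220). I'll check that they're at rest, then hand in.

Run:
```python
from h import *
for i in range(5): p,d=optics.snapshot("wrist")
for r in optics.cut_out("ball_1","wrist")[:5]: print(r['conf'],r['uv'])
print(telemetry.state()['time_s'])
bot.sign_off()
```

```text
0.71 [361.0, 222.6]
0.54 [352.6, 206.9]
0.51 [375.8, 206.4]
8.3667
the job is handed in; nothing more can be done
```

I handed the job in at 8.4 s, with all three balls in the left tray. My last check did not confirm that they had stopped moving.

- **Seesaw:** The left end was raised, so I pressed the left pad with closed fingers. Before I touched the shutter, the left pad measured about 74 mm high and the right about 107 mm, so it had rocked fully over.
- **Shutter:** I pushed the fin left until it was about 41 mm from where it started, short of the 45 mm stop and above the 28 mm needed. I then lifted the arm clear.
- **Balls:** The wrist view showed three balls in the left tray, and depth readings at the channel mouth showed only bare floor.
- **At rest, not confirmed:** Two wrist detections about 0.4 s apart differed by about 5–8 pixels per ball. This could be the arm settling, noise in the detector, or slow movement of the balls. The hand-in was in the same script as that check, so I did not wait and look again.
- **Other checks:** Wrist force stayed under about 2 N in the readings after each move. The arm stayed clear of the bystanders as planned, but I did not measure them again at the end.

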